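# Stand the fallen glaze test tiles back up

## Robot

A 6-joint arm with a two-finger parallel gripper is mounted at the origin on the work surface. World frame = base frame: x ahead of the robot, y to its left, z up, the work surface at z = 0. Lengths are in mm, angles in rad, forces in N, time in s.
With the tool pointing down it reaches from about 350 to 775 mm from the base axis. Payload 7.3 kg.
Tool frame: the origin (TCP) lies on the centre line of the jaws, within the pads' length; the fingertips stand 22 mm ahead of it and the grasp point (between the pads) lies 3 mm ahead of it; z points along the fingers, y is the direction in which the jaws open and shut (so a half turn about z gives the same grasp; the last joint's range is limited). The gripper opens to 92 mm and grips with 3 to 60 N. Pads are 19 mm wide; open, the fingers measure 130 mm over their backs; the gripper's body (75 mm by 190 mm) begins 47 mm behind the grasp point.
Start: joints at [0.978, 0.342, 1.524, -0, 1.275, -0.146], TCP at [226.831, 473.488, 248.741] pointing down, gripper open.
Joint ranges: [-2.53, 2.53], [-0.77, 2.02], [0.04, 2.7], [-1, 4.14], [0.28, 2.66], [-3.11, 3.11]. Speed limits (rad/s): [2.57, 2.57, 3.14, 3.14, 3.14, 3.14].

## Interface

Orientations are given as [roll, pitch, yaw] about the fixed x, y, z axes, in that order (R = Rz(yaw) Ry(pitch) Rx(roll)).
In Python, from plant import get_obs, capture, bot, spot_in gives the robot as it stands.
- The arm moves only by the shell command python3 -m handwheel 'ROWS' [OPENING]. ROWS is JSON, a list of rows, each a list of 2 entries, a list of its own where there are three numbers: the shift along the world's x, y, z in mm, then the turn, a rotation vector about the world's x, y, z in rad. In form: [[[x, y, z], [wx, wy, wz]], ...]. A call has 1 to 12 rows; each row shifts and turns the commanded pose from where the row before left it; what a row does not reach is not made up. A row lasts 1/8 s, in which the tool goes at most 62.5 mm and 10.7 degrees, less where a joint would pass 70% of its speed; a pose out of reach is approached as far as the arm can. A call is refused whole if a number of a shift passes 62.5 or a number of a turn 0.188, either way. A call with a gripper value outside its range is refused whole. OPENING is the closure, from 0 (fully open) to 1 (shut), set as the call begins (- or left out, the last holds). The fingers move at their own pace and stop on an object; the grip force is fixed at half the most. Time passes only in rows, so rows that do not move let the fingers close. It gives the time, the measured TCP pose, the force and the opening at its end, in the units of the state.
- get_obs(): the state, without advancing time (a new reading comes with each control period).
- capture(name): name is "side" or "top"; returns a dict with "img" (420x560x3 uint8, red, green, blue), "fx", "fy", "cx", "cy" (pixels), "cam_to_world" (4x4, takes a point from camera to world coordinates). Camera axes: x right, y up, looking along -z (the intrinsics and any distortion apply to the point x, -y, -z); pixel columns grow to the right and rows downward; lengths in mm; the calibration is good to about 2 mm. A picture is of the moment at which its call begins. There is no depth.
- bot.close_job(): hands the job in, once; it reports no verdict.
Trained networks look in the newest picture that a camera, given by its name, has taken for a name from the list of things; names that differ only in an ending like _2 or _b are one class to them, and where a whole thing is asked for, a point or a joint stands for the part that bears it (a point fixed in the world has none). Each returns a list of dicts, best first, with "score" (0 to 1); they miss things now and then, are a little off and sometimes report something else, mostly with a low value. They report only what shows in the picture. A call takes as long as a camera call. They do not tell look-alikes from the thing itself.
- spot_in(thing, camera): "xyz" ([x, y, z] in mm, in the coordinates of the camera as it stood for that picture, good to about 4 mm: the middle of the surface that is visible of it).
The state is a dict: "time": time; "joint_positions": joint angles; "dq": joint speeds; "tau": joint torques, N m; "tool_pos": TCP position; "tcp_rot": TCP orientation; "contact_force": force on the tool from outside, world axes, zero at the start; "moment": the same for the moment, N m; "grip_width": finger opening in mm.
Only numpy, scipy, OpenCV 4.12 (cv2) and the standard library are available. Lean on these libraries where they do the work, as an engineer would, in place of code of your own. Each camera call takes 0.05 s, during which the arm holds its last target. There are 200 camera calls.

## Task

Two L-shaped glaze test tiles, the blue and the green, have fallen on their backs on the ware board. Stand both back up on their bare feet, about where they lie, by pushing the upstanding foot over; do not lift or carry them. Leave the standing white tile, the cup and the jar as they are.

Things in the scene. Friction and masses are not known exactly. Their poses are not given: they have to be found in the camera images.
- tile_blue: L-shaped terracotta test tile, blue glaze, about 220 g, fallen on its back. Face 95 long (outer 55 glazed), 60 wide, 10 thick; bare foot 75 long, 60 wide, 14 thick, at right angles. Origin: middle of the outer corner edge (heel). +x: heel along the face's back, level now; +z: heel along the foot's sole, up now, so the foot sticks up 75 mm. Upright, it stands on the sole with +x pointing up.
- tile_green: L-shaped terracotta test tile, green glaze, about 220 g, fallen on its back. Face 95 long (outer 55 glazed), 60 wide, 10 thick; bare foot 75 long, 60 wide, 14 thick, at right angles. Origin: middle of the outer corner edge (heel). +x: heel along the face's back, level now; +z: heel along the foot's sole, up now, so the foot sticks up 75 mm. Upright, it stands on the sole with +x pointing up.
- blue_push (a point): point on the inner side (looking to +x, over the face) of the blue tile's foot: mid-width, 60 mm from the heel, 14 mm from the sole. About 1 N of level push here, towards -x as it lies, swings the loose tile about its heel, which grips the board by friction; past about 50 degrees it falls on by itself and stands, its foot reaching to where -x pointed
- green_push (a point): point on the inner side (looking to +x, over the face) of the green tile's foot: mid-width, 60 mm from the heel, 14 mm from the sole. About 1 N of level push here, towards -x as it lies, swings the loose tile about its heel, which grips the board by friction; past about 50 degrees it falls on by itself and stands, its foot reaching to where -x pointed
- tile_white: the same kind of L-shaped test tile with a white glaze band, already standing upright on the ware board, 95 mm tall, 60 wide; leave it alone. Origin: middle of the heel edge on the board; +z runs up the back of the face, and the 75 mm foot reaches from the heel towards -x, 14 mm high.
- cup: a round terracotta cup without handle, 80 mm tall, 68 mm across the rim, standing on the ware board; leave it alone. Origin: centre of its underside, z up
- jar: a closed round blue glaze jar with a white lid, 75 mm tall, 60 mm across, standing on the table beyond the ware board's far edge; leave it alone. Origin: centre of its underside, z up
- board: the fixed off-white painted ware board lying on the table, 260 (x) by 560 (y) by 12 mm thick. Origin: centre of its underside on the table; on it the three tiles and the cup stand or lie in a row about 135 mm apart, in any order
Things that resemble listed ones, but are neither listed nor needed, are in the scene too. What is shaped like the tile_blue but red is not meant. What is shaped like the tile_green but red is not meant.

How it is judged (in metres and radians):
At the end, for the whole second after the job is handed in: The blue and the green tile each stand upright on the foot on the ware board (+x within 0.1 rad of vertical, heel edge within 6 mm of the board's top), at rest, heel within 60 mm of where it lay; the white tile, cup and jar stand upright within 25 mm of where they were (angle between each of tile_blue, tile_green's own x axis and vertical below 0.1 rad and height (world z) of tile_blue between 0.006 and 0.018 m and distance of each of tile_blue, tile_green from where it was at the start of the episode below 0.06 m and linear speed of each of tile_blue, tile_green below 0.02 m/s and angular speed of each of tile_blue, tile_green below 0.1 rad/s and height (world z) of tile_green between 0.006 and 0.018 m and angle between each of tile_white, cup, jar's own z axis and vertical below 0.1 rad and distance of each of tile_white, cup, jar from where it was at the start of the episode below 0.025 m); the robot touches nothing.
It fails at once if the blue or green tile is lifted: its heel edge comes more than 25 mm off the ware board (height (world z) of any of tile_blue, tile_green above 0.037 m).
It fails at once if the blue or green tile is shoved along: its heel goes more than 80 mm from where it lay (distance of any of tile_blue, tile_green from where it was at the start of the episode above 0.08 m).
It fails at once if the standing white tile is moved more than 25 mm or tipped over (distance of tile_white from where it was at the start of the episode above 0.025 m or angle between tile_white's own z axis and vertical above 0.35 rad).
It fails at once if the cup is moved more than 25 mm or tipped over (distance of cup from where it was at the start of the episode above 0.025 m or angle between cup's own z axis and vertical above 0.35 rad).
It fails at once if the jar is moved more than 25 mm or tipped over (distance of jar from where it was at the start of the episode above 0.025 m or angle between jar's own z axis and vertical above 0.35 rad).
It also fails if it takes over 51 s, if anything falls off the work surface, if the arm or the gripper's body presses on something with over 40 N, if the wrist force passes 120 N, or if a joint passes its speed limit or range.

## Working session

There is one attempt and no reset: what is moved stays moved. The work goes in short steps, Python scripts to look and compute and a shell command to move; the robot and the scene stay as the last step left them, time stands still between calls to the robot, and variables do not carry over. Pictures are saved under pics/ and viewed, about 8 in all and at most 12, crops included, and the job is handed in when it is done.

```bash
mkdir -p pics
cat > h.py <<'E'
import numpy as np, cv2
from plant import get_obs, capture, bot, spot_in
def save(c,n): cv2.imwrite('pics/'+n+'.png',c['img'][:,:,::-1])
def w(c,p):
    return (np.array(c['cam_to_world'])@np.r_[p,1])[:3]
def ray(c,u,v,z):
    T=np.array(c['cam_to_world']); d=T[:3,:3]@np.array([(u-c['cx'])/c['fx'],-(v-c['cy'])/c['fy'],-1]); o=T[:3,3]
    return o+d*(z-o[2])/d[2]
def proj(c,P):
    q=np.linalg.inv(np.array(c['cam_to_world']))@np.r_[P,1]
    return c['cx']+c['fx']*q[0]/-q[2], c['cy']-c['fy']*q[1]/-q[2]
E
python3 - <<'E'
from h import *
for n in ('side','top'):
    c=capture(n); save(c,n+'0'); print(n,[k for k in c], np.round(np.array(c['cam_to_world'])[:3,3]))
    for t in ['tile_blue','tile_green','blue_push','green_push','tile_white','cup','jar']:
        for r in spot_in(t,n)[:3]:
            p=w(c,r['xyz']); print(t,round(r['score'],2),p.round(),np.round(proj(c,p)))
print(get_obs())
E
```

```text
side ['img', 'fx', 'fy', 'cx', 'cy', 'cam_to_world'] [ 278. -945.  671.]
tile_blue 0.93 [ 766. -223.   12.] [396. 249.]
tile_blue 0.77 [ 309. -200.    6.] [202. 288.]
tile_blue 0.67 [ 541. -170.   21.] [299. 253.]
tile_green 0.72 [ 311. -447.   31.] [223. 372.]
tile_green 0.56 [ 543. -302.   24.] [320. 289.]
blue_push 0.85 [ 543. -168.   24.] [299. 251.]
blue_push 0.82 [ 310. -196.   10.] [202. 286.]
blue_push 0.82 [ 768. -227.   18.] [398. 248.]
green_push 0.92 [ 312. -443.   35.] [223. 369.]
green_push 0.7 [ 538. -306.   20.] [319. 292.]
tile_white 0.97 [537. -18.  25.] [278. 217.]
cup 0.61 [575. 101.  70.] [278. 178.]
jar 0.91 [713. -42.  46.] [345. 203.]
top ['img', 'fx', 'fy', 'cx', 'cy', 'cam_to_world'] [ 379.  -78. 1412.]
tile_blue 0.93 [ 769. -202.   12.] [332. 135.]
tile_blue 0.81 [ 307. -212.   15.] [333. 313.]
tile_blue 0.6 [ 555. -156.   23.] [313. 214.]
tile_green 0.97 [ 315. -408.   12.] [411. 311.]
tile_green 0.62 [710. -20.  75.] [261. 149.]
tile_green 0.56 [ 548. -287.   27.] [364. 218.]
blue_push 0.74 [ 770. -201.   13.] [332. 134.]
blue_push 0.6 [ 305. -214.   11.]
[... 313 characters left out ...]
[262. 149.]
{'time': 0.8, 'joint_positions': array([ 9.78009882e-01,  3.41983429e-01,  1.52413447e+00,  3.44777260e-05,
        1.27539292e+00, -1.46011609e-01]), 'dq': array([-1.40160419e-03, -7.86659724e-05, -2.88293177e-04,  1.92412398e-04,
       -9.69224899e-04,  1.87764277e-03]), 'tau': array([ 3.92313314e-04, -4.31082666e+01, -2.44466329e+01,  7.17675383e-02,
        4.80524346e-02, -2.13416945e-05]), 'tool_pos': array([226.81020065, 473.48387642, 248.7370622 ]), 'tcp_rot': array([ 3.14150689e+00, -2.07279204e-05,  2.69480778e+00]), 'contact_force': array([-0.340079  , -0.42548664,  0.12619623]), 'moment': array([-0.01502381,  0.04856459,  0.0040283 ]), 'grip_width': 92.0429327478372}
```

Run:
```python
import cv2
t=cv2.imread('pics/top0.png')[150:290,170:430]; s=cv2.imread('pics/side0.png')[150:350,190:440]
cv2.imwrite('pics/t1.png',cv2.resize(t,None,fx=3,fy=3,interpolation=2)); cv2.imwrite('pics/s1.png',cv2.resize(s,None,fx=3,fy=3,interpolation=2))
```

```text
(no output)
```

View pics/t1.png

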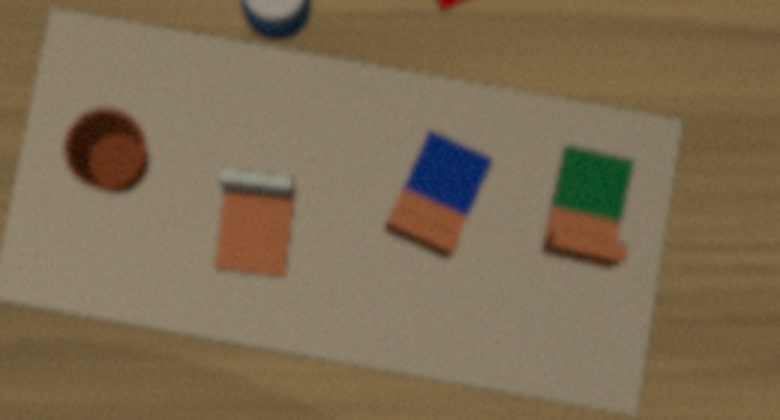

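View pics/s1.png

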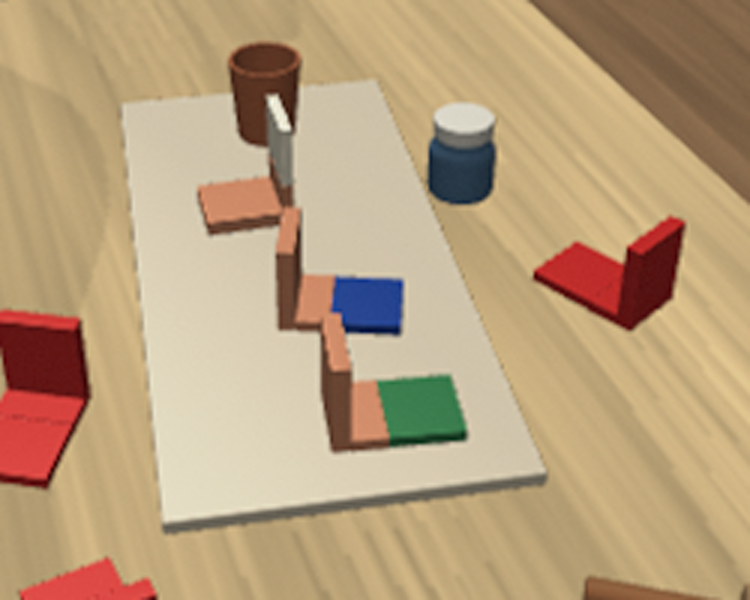

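The top crop shows the row on the board: cup (105,150), white standing tile (255,225), blue (440,190) and green (590,205). Both fallen tiles have their feet up at the near (-x) end, and the side view agrees. The red look-alikes are off the board. Next I'll work out the tile axes from the glaze corners.

Run:
```python
from h import *
c=capture('top'); cs=capture('side')
img=c['img']; 
for n,ch in (('blue',2),('green',1)):
  for cam,cc,(r0,r1,c0,c1) in (('top',c,(190,230,290,340) if n=='blue' else (190,230,350,390)),('side',cs,(230,270,290,330) if n=='blue' else (265,305,305,350))):
    a=cc['img'].astype(int); m=(a[...,ch]-np.delete(a,ch,2).max(2)>15)
    k=np.zeros_like(m); k[r0:r1,c0:c1]=1; m&=k
    ct,_=cv2.findContours(m.astype(np.uint8),0,1); ct=max(ct,key=cv2.contourArea)
    ys,xs=np.nonzero(m); P=np.array([ray(cc,u,v,22)[:2] for u,v in zip(xs,ys)],np.float32)
    ce,sz,an=cv2.minAreaRect(P); mu=P.mean(0); C=np.cov(P.T)
    b=cv2.boxPoints((ce,sz,an))
    e=[(b[(i+1)%4]-b[i]) for i in range(2)]; x=[v for v in e if abs(v[0])>abs(v[1])][0]; x=x*np.sign(x[0])/np.linalg.norm(x)
    print(n,cam,len(xs),'mean',mu.round(1),'rect',np.round(sz,1),'yaw',np.arctan2(x[1],x[0]).round(3),'heel',(mu-67.5*x).round(1))
    h=mu-67.5*x; y=np.array([-x[1],x[0]])
    for q in (h+14*x,): print('  push',q.round(1))
```

```text
blue top 459 mean [ 574.  -170.9] rect [58.5 52.4] yaw -0.44 heel [ 512.9 -142.1]
  push [ 525.6 -148.1]
blue side 393 mean [ 573.1 -176. ] rect [67.7 53.7] yaw -0.421 heel [ 511.5 -148.4]
  push [ 524.3 -154.2]
green top 455 mean [ 568.5 -294.6] rect [58.3 51.7] yaw -0.208 heel [ 502.4 -280.7]
  push [ 516.1 -283.6]
green side 561 mean [ 566.7 -300.2] rect [66.5 54.8] yaw -0.204 heel [ 500.6 -286.5]
  push [ 514.3 -289.3]
```

```bash
python3 -m handwheel '[[[22,-45,0],[0,0,0.017]],[[22,-45,0],[0,0,0]],[[22,-45,0],[0,0,0]],[[22,-45,0],[0,0,0]],[[22,-45,0],[0,0,0]],[[22,-45,0],[0,0,0]],[[22,-45,0],[0,0,0]],[[22,-45,0],[0,0,0]],[[22,-45,0],[0,0,0]],[[22,-45,0],[0,0,0]],[[22,-45,0],[0,0,0]],[[22,-45,0],[0,0,0]]]' 1
```

```text
time: 2.4
tool_pos: [491.4, -68.2, 248.9]
tcp_rot: [3.141, 0.0, 2.711]
contact_force: [0.6, 0.3, 0.0]
grip_width: 0.3
```

```bash
python3 -m handwheel '[[[27,-45,0],[0,0,0]],[[27,-46,0],[0,0,0]],[[0,0,-40],[0,0,0]],[[0,0,-40],[0,0,0]],[[0,0,-40],[0,0,0]],[[0,0,0],[0,0,0]]]'
python3 - <<'E'
from h import *
c=capture('top'); s=capture('side')
a=cv2.resize(c['img'][170:270,270:410],(560,400),interpolation=2); b=cv2.resize(s['img'][190:320,260:360],None,fx=3,fy=3,interpolation=2)
cv2.imwrite('pics/s2.png',b[:,:,::-1]); cv2.imwrite('pics/t2.png',a[:,:,::-1])
E
```

```text
time: 3.15
tool_pos: [543.0, -156.8, 126.1]
tcp_rot: [-3.142, -0.007, 2.712]
contact_force: [0.8, -1.1, 0.3]
grip_width: 0.3
```

View pics/s2.png

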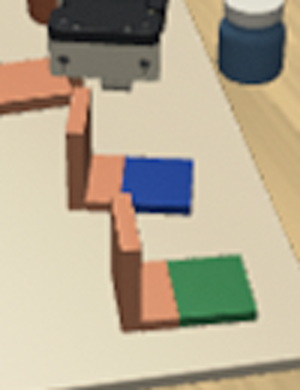

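The side crop shows the closed fingertips at (115,88), past the inner face of the blue foot (top at 80,95) and over the terracotta part. They're clear to go down.

```bash
python3 -m handwheel '[[[1,-1,-22],[0,0.007,0]],[[1,-1,-22],[0,0,0]],[[0,0,0],[0,0,0]]]'; python3 -m handwheel '[[[-5.5,2.5,0],[0,0,0]],[[-5.5,2.5,0],[0,0,0]],[[-5.5,2.5,0],[0,0,0]],[[-5.5,2.5,0],[0,0,0]],[[-5.5,2.5,0],[0,0,0]],[[0,0,0],[0,0,0]]]'
```

```text
time: 3.62
tool_pos: [547.1, -159.6, 85.5]
tcp_rot: [-3.139, -0.006, 2.712]
contact_force: [0.3, -1.0, 0.1]
grip_width: 0.5
time: 4.38
tool_pos: [518.9, -146.8, 84.8]
tcp_rot: [-3.139, -0.007, 2.712]
contact_force: [1.6, -0.2, 1.9]
grip_width: 0.8
```

```bash
python3 -m handwheel '[[[-5,2.3,-1.5],[0,0,0]],[[-5,2.3,-1.5],[0,0,0]],[[-5,2.3,-1],[0,0,0]],[[-5,2.3,0],[0,0,0]],[[0,0,0],[0,0,0]]]'
python3 - <<'E'
from h import *
s=capture('side')
b=cv2.resize(s['img'][190:320,260:360],None,fx=3,fy=3,interpolation=2)
cv2.imwrite('pics/s3.png',b[:,:,::-1])
E
```

```text
time: 5.0
tool_pos: [498.8, -137.5, 80.6]
tcp_rot: [-3.139, -0.007, 2.712]
contact_force: [0.5, -0.1, 0.1]
grip_width: 0.2
```

View pics/s3.png

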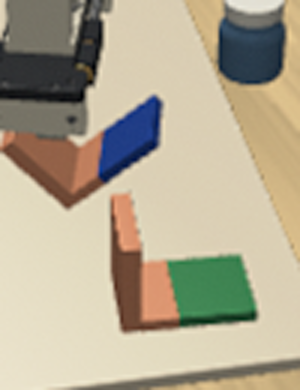

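The blue tile is tilted about 45° and its heel is still in place at (70,207). I'll push on past the balance point, then retract upward.

```bash
python3 -m handwheel '[[[-5,2.3,0],[0,0,0]],[[-5,2.3,0],[0,0,0]],[[-3,1.4,0],[0,0,0]],[[0,0,0],[0,0,0]],[[0,0,0],[0,0,0]],[[0,0,0],[0,0,0]]]'
python3 - <<'E'
from h import *
s=capture('side')
b=cv2.resize(s['img'][190:320,260:360],None,fx=3,fy=3,interpolation=2)
cv2.imwrite('pics/s4.png',b[:,:,::-1])
E
```

```text
time: 5.8
tool_pos: [486.5, -131.9, 80.8]
tcp_rot: [-3.139, -0.006, 2.712]
contact_force: [1.0, -0.0, -0.2]
grip_width: -0.0
```

View pics/s4.png

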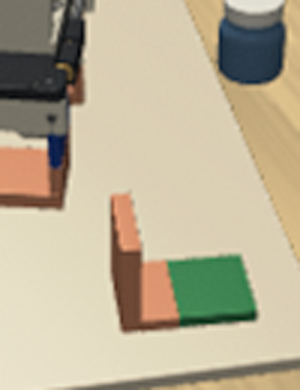

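Blue is standing (foot down, face upright at (58,160)). I'll go straight up, move over to green and line up.

```bash
python3 -m handwheel '[[[-2,1,15],[0,0,0]],[[0,0,50],[0,0,0]],[[0,0,50],[0,0,0]],[[13,-40,0],[0,0,0.075]],[[13,-40,0],[0,0,0.075]],[[13,-40,0],[0,0,0.075]],[[13,-39,0],[0,0,0]],[[0,0,-35],[0,0,0]],[[0,0,-35],[0,0,0]],[[0,0,0],[0,0,0]]]'
python3 - <<'E'
from h import *
s=capture('side')
b=cv2.resize(s['img'][190:320,260:360],None,fx=3,fy=3,interpolation=2)
cv2.imwrite('pics/s5.png',b[:,:,::-1])
E
```

```text
time: 7.1
tool_pos: [534.9, -288.9, 124.1]
tcp_rot: [-3.141, -0.011, 2.937]
contact_force: [0.2, 0.1, 0.2]
grip_width: 0.6
```

View pics/s5.png

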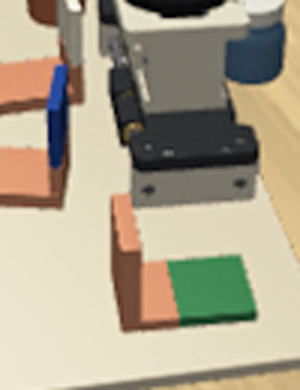

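Run:
```python
from h import *
s=capture('side'); f=lambda P:((np.array(proj(s,P))-[260,190])*3).round()
x=np.array([.979,-.2036]); y=np.array([.2036,.979]); h=np.array([502,-283])
for a,b,z in((0,-30,87),(14,-30,87),(0,-30,12),(95,-30,22),(0,30,87)): print(a,b,z,f(np.r_[h+a*x+b*y,z]))
t=np.array([534.9,-288.9])
for a in(-37,37): print('body',f(np.r_[t+a*x-95*y,168]))
print('tip',f(np.r_[t,102]))
```

```text
0 -30 87 [121. 251.]
14 -30 87 [142. 249.]
0 -30 12 [121. 334.]
95 -30 22 [258. 311.]
0 30 87 [110. 194.]
body [129. 218.]
body [254. 208.]
tip [164. 199.]
```

The side crop shows blue upright at (58,120–205) and the gripper body over green at (195,180), with the fingertips hidden behind it. The projected model agrees with the picture on the tile corners and body edges to within a few mm. The tip works out at (164,199), inside the foot. Now down and push.

```bash
python3 -m handwheel '[[[1,0,-22],[0,0.01,0]],[[1,0,-22],[0,0,0]],[[0,0,0],[0,0,0]]]'; python3 -m handwheel '[[[-5.8,1.2,0],[0,0,0]],[[-5.8,1.2,0],[0,0,0]],[[-5.8,1.2,0],[0,0,0]],[[-5.8,1.2,0],[0,0,0]],[[-5.8,1.2,0],[0,0,0]],[[-5.3,1.1,0],[0,0,0]],[[-5.3,1.1,0],[0,0,0]],[[-5.3,1.1,0],[0,0,0]],[[-5.3,1.1,0],[0,0,0]],[[0,0,0],[0,0,0]]]'
python3 - <<'E'
from h import *
s=capture('side')
b=cv2.resize(s['img'][190:320,240:360],None,fx=3,fy=3,interpolation=2)
cv2.imwrite('pics/s6.png',b[:,:,::-1])
E
```

```text
time: 7.58
tool_pos: [537.6, -289.1, 80.1]
tcp_rot: [-3.138, -0.019, 2.937]
contact_force: [0.5, 0.5, 0.3]
grip_width: 0.7
time: 8.82
tool_pos: [487.7, -279.2, 81.7]
tcp_rot: [-3.137, -0.017, 2.937]
contact_force: [-0.9, 0.5, -0.0]
grip_width: 0.5
```

View pics/s6.png

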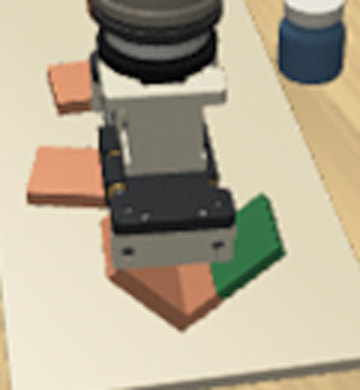

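Green is tilted about 40° and its heel hasn't moved (183,328). I'll push about 14 mm more.

```bash
python3 -m handwheel '[[[-5,1,0],[0,0,0]],[[-5,1,0],[0,0,0]],[[-4,0.8,0],[0,0,0]],[[0,0,0],[0,0,0]],[[0,0,0],[0,0,0]],[[0,0,0],[0,0,0]]]'
python3 - <<'E'
from h import *
s=capture('side')
b=cv2.resize(s['img'][190:320,240:360],None,fx=3,fy=3,interpolation=2)
cv2.imwrite('pics/s7.png',b[:,:,::-1])
E
```

```text
time: 9.62
tool_pos: [474.3, -276.7, 81.7]
tcp_rot: [-3.137, -0.016, 2.937]
contact_force: [0.7, 0.6, 0.4]
grip_width: 0.5
```

View pics/s7.png

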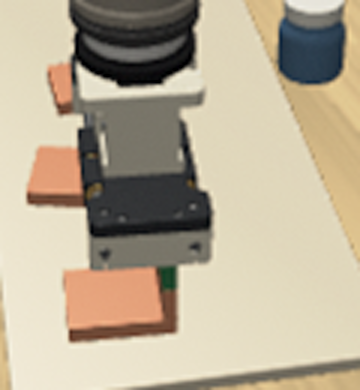

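Green stands, with its foot flat at (115,300) and its face up at (170,290). I'll retract upward and clear the view.

```bash
python3 -m handwheel '[[[-2,0.5,15],[0,0,0]],[[0,0,50],[0,0,0]],[[0,0,60],[0,0,0]],[[0,0,60],[0,0,0]],[[-40,-40,20],[0,0,0]],[[-40,-40,20],[0,0,0]],[[0,0,0],[0,0,0]],[[0,0,0],[0,0,0]]]'
python3 - <<'E'
from h import *
s=capture('side'); c=capture('top')
a=cv2.resize(s['img'][150:320,230:400],(510,510),interpolation=2); b=cv2.resize(c['img'][140:300,170:430],(520,320))
o=np.zeros((510+0,510,3),np.uint8); o[:]=a
cv2.imwrite('pics/s8.png',o[:,:,::-1])
for t in ['tile_blue','tile_green','tile_white','cup','jar']:
    print(t,[w(s,r['xyz']).round() for r in spot_in(t,'side')[:3]],[w(c,r['xyz']).round() for r in spot_in(t,'top')[:3]])
E
```

```text
time: 10.68
tool_pos: [392.1, -355.7, 307.1]
tcp_rot: [-3.137, -0.016, 2.936]
contact_force: [0.2, -0.4, -0.0]
grip_width: 0.6
tile_blue [array([ 481., -139.,   26.]), array([ 765., -226.,    9.]), array([ 308., -198.,    6.])] [array([ 481., -127.,   28.]), array([ 302., -212.,   13.]), array([ 765., -201.,   12.])]
tile_green [array([ 479., -287.,   28.]), array([ 311., -442.,   34.])] [array([ 468., -269.,   29.]), array([ 317., -417.,   16.])]
tile_white [array([536., -21.,  28.])] [array([529., -10.,  26.])]
cup [array([593., 100.,  73.])] [array([584., 121.,  49.]), array([530.,  -9.,  23.])]
jar [array([715., -44.,  47.])] [array([710., -20.,  76.])]
```

View pics/s8.png

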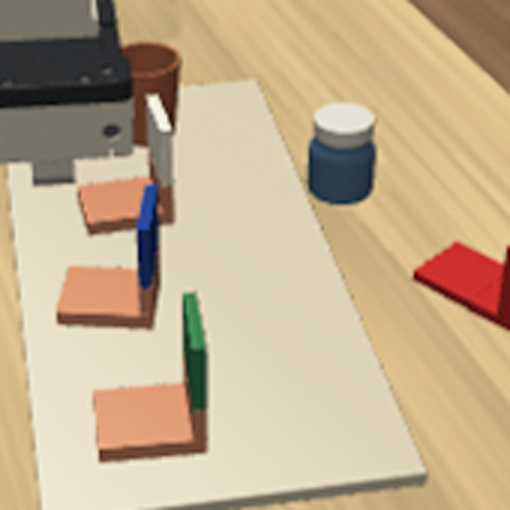

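The picture shows blue (150,240), green (195,360) and white (160,140) all upright, with the cup and jar where they were and the arm clear.

```bash
python3 -c "
from plant import bot; print(bot.close_job())"
```

```text
the job is handed in; nothing more can be done
None
```

The blue and green tiles are both standing upright on their feet, and I've handed the job in; no verdict was reported. I swung each one over with the closed fingertips, pushing level against the inner side of its foot. The arm's clock read about 10.7 s when it finished moving.

- **Blue and green tiles:** in the last side picture both stand with the foot flat on the board. Green's heel corner is within about 3 pixels of where it lay. Blue's heel looked unmoved during the push, but I didn't measure it afterwards.
- **White tile, cup and jar:** they stand where they were. The networks' readings match the first ones to about 3 mm, except the cup from the side. That one differs by 18 mm in x, but the arm partly hid the cup there and the top camera shows it within 2 mm.
- **Robot:** the gripper is well clear at about 307 mm height, and the readings I took showed no force above about 2.5 N.

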